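Find the high spot of an eccentric spindle in V-blocks with a dial indicator

ROBOT

A 6-joint arm with a two-finger parallel gripper is mounted at the origin on the work surface. World frame = base frame: x ahead of the robot, y to its left, z up, the work surface at z = 0. Lengths are in mm, angles in rad, forces in N, time in s.
With the tool pointing down it reaches from about 350 to 775 mm from the base axis. Payload 7.3 kg.
Tool frame: the origin (TCP) lies between the finger pads; the fingertips stand bot.tip_extent ahead of it and the grasp point (between the pads) lies 6 mm ahead of it (bot.tip_extent is the distance from the TCP to the fingertips, in mm); x points along the fingers, y is the direction in which the jaws open and shut, and the axes are right-handed (so a half turn about x gives the same grasp; the last joint's range is limited). The gripper opens to 92 mm and grips with 3 to 60 N. Pads are 19 mm wide; open, the fingers measure 130 mm over their backs; the gripper's body (75 mm by 190 mm) begins 47 mm behind the grasp point.
Start: joints at [1.167, 0.342, 1.524, -0, 1.275, -0.146], TCP at [133.834, 507.672, 251.741] pointing down, gripper open.
Joint ranges: [-2.53, 2.53], [-0.77, 2.02], [0.04, 2.7], [-1, 4.14], [0.28, 2.66], [-3.11, 3.11]. Speed limits (rad/s): [2.57, 2.57, 3.14, 3.14, 3.14, 3.14].

INTERFACE

Orientations are given as [roll, pitch, yaw] about the fixed x, y, z axes, in that order (R = Rz(yaw) Ry(pitch) Rx(roll)).
In Python, from plant import bot, capture, workorder gives the robot as it stands. The module is installed in compiled form; this text tells all that it offers.
- The arm moves only by the shell command python3 -m crank 'ROWS'. ROWS is JSON, a list of rows, each an object with "linear": the shift along the tool's x, y, z in cm, a list of three; "delta_rot": the turn, a rotation vector about the tool's x, y, z in degrees, a list of three; "fingers": the opening, from 0 (shut) to 1 (fully open). In form: [{"linear": [x, y, z], "delta_rot": [wx, wy, wz], "fingers": fingers}, ...]. A call has exactly 5 rows; each row shifts and turns the commanded pose from where the row before left it, along the tool's axes as they then stand; what a row does not reach is not made up. A row lasts 1/10 s, in which the tool goes at most 50 mm and 8.59 degrees, less where a joint would pass 70% of its speed; a pose out of reach is approached as far as the arm can. A call with a gripper value outside its range is refused whole. The fingers move at their own pace and stop on an object; the grip force is fixed at half the most. Time passes only in rows, so rows that do not move let the fingers close, or fill a call up. It gives the time, the measured TCP pose, the force and the opening at its end, in the units of the state.
- bot.get_obs(): the state, without advancing time (a new reading comes with each control period).
- capture(name): name is "scene" or "side" or "wrist"; returns a dict with "image" (384x512x3 uint8, blue, green, red), "mtx" (3x3 intrinsics, pixels), "dist_coeffs" ([k1, k2, p1, p2, k3] as OpenCV has them; the pictures are not rectified), "pose" (4x4, takes a point from camera to world coordinates). Camera axes: x right, y down, z forward; pixel columns grow to the right and rows downward; lengths in mm; the calibration is good to about 2 mm. A picture is of the moment at which its call begins. There is no depth.
- workorder.close_job(): hands the job in, once; it reports no verdict.
The state is a dict: "time": time; "joint_positions": joint angles; "dq": joint speeds; "tau": joint torques, N m; "tool_pos": TCP position; "tcp_rot": TCP orientation; "contact_force": force on the tool from outside, world axes, zero at the start; "moment": the same for the moment, N m; "grip_width": finger opening in mm.
Only numpy, scipy, OpenCV 4.12 (cv2) and the standard library are available. Lean on these libraries where they do the work, as an engineer would, in place of code of your own. Each camera call takes 0.05 s, during which the arm holds its last target. There are 200 camera calls.

TASK

Gently lower the indicator arm until its plunger rests on the spindle's eccentric bush and the needle has gone round about one full turn. Then, by the drive pins and without prying it up or bearing down on it, turn the spindle in its V-blocks until the needle has been through its lowest and its highest reading, and leave it lying seated in the blocks with the bush's high spot right under the plunger. Never jam the plunger at the end of its travel, and leave the other things on the bench where they are.

Things in the scene. Friction and masses are not known exactly. Their poses are not given: they have to be found in the camera images.
- fixture: Steel plate 265 x 285 x 25 mm, bolted down, with two V-blocks, a column and a dial indicator on a sliding arm. Origin: on the bench right below the plunger; z up; y along the spindle; x from the plunger to the column (Ø22, 150 mm out, top 205 mm above the bench). Plate: x -80 to +185, y -150 to +135 mm. It can stand turned on the bench
- vblock_front: The V-block nearer the drive flange: ground steel, 68 mm wide, 34 mm thick along y, 55 mm high, open 90 degree V at the top with oiled faces; fixed to the plate; a load over some 40 N on it marks the ground faces. Origin: centre of its underside, at y = -69 mm of the fixture, 25 mm above the bench. V root 30 mm above it, block's top 80 mm above the bench
- vblock_back: The other V-block, the same, at y = +69 mm of the fixture
- spindle: Loose turned spindle, about 0.9 kg, in the V-blocks. Origin: on its axis at the bush's middle, under the plunger, 76 mm above the bench; y along the axis as the fixture's y. Shaft Ø30, y -100 to +114; drive flange Ø84, y -100 to -90, with 4 pins; bush y -18 to +18. It stays at any angle it is left at; some 5 N up or 11 N down on a pin starts to tip it
- bush_middle (a point): Point on the spindle's axis at the middle of its eccentric bush, a plain round steel ring Ø44 mm, 36 mm wide, whose centre lies 3 mm off the spindle's axis (6 mm run-out), clamped on at an angle that nobody noted; it turns with the spindle. This point and its axes are the spindle's: they do not tell where the high spot is
- pin_1 (a point): Middle of drive pin 1: steel, Ø10 mm, parallel to the spindle's axis, 32 mm off it, standing 37 mm out of the flange (y -100 to -137 mm of the spindle; this point at y -120). The four pins are 90 degrees apart; pin 1 starts nearly on top. Caught from above between the fingers, a pin can be led on its circle about the axis; best held loosely, free to turn and slide
- pin_2 (a point): Middle of drive pin 2, like pin 1; 90 degrees on from pin 1, in the sense that leads from the top (+z) towards +x of the fixture (towards the column)
- pin_3 (a point): Middle of drive pin 3, like pin 1; 180 degrees on from pin 1, nearly at the bottom at the start
- pin_4 (a point): Middle of drive pin 4, like pin 1; 270 degrees on from pin 1 in the same sense as pin 2, on the robot's side at the start
- indicator_arm (a joint): Height of the indicator arm on its column, m: 0 at the top, grows to 0.055 as it is lowered. A plain slide that stays where it is left; about 6 N moves it down and 13 N up
- lowering_grip (a point): Middle of the arm's upright hand grip: black, Ø18 mm, 40 mm tall, between the dial and the column, 78 mm from the plunger. Arm up: 210 mm above the bench. The arm's bar has its top 32 mm below this point, the dial its top 8 mm below. The dial (Ø80 mm, faces up) has its rim 29 mm from the grip's side, the column's clamp its face 41 mm
- plunger: The indicator's sprung plunger: upright rod Ø4.4 mm with a ball end of Ø6 mm, under the dial. Travel 20 mm, spring 1 N when out, 2.5 N fully in. Origin: the lowest point of its ball end; 130 mm above the bench when the arm is up and the plunger is out. On the bush's high spot this point stands about 100.7 mm above the bench, on its low spot 94.8 mm (spindle seated)
- needle (a joint): The dial's needle, rad: 0 with the plunger out, grows clockwise seen from above, 2 pi for each 10 mm that the plunger is pushed in (0.628 rad a mm), 12.6 at the end of its travel. Seen on the white dial, which faces up; at rest the needle points to the column
- spare_bush: Bystander: a plain steel ring Ø44 mm, 36 mm tall, on a corner of the plate, on the robot's side beside the back V-block. Origin: centre of its underside
- housing_a: Bystander: turned aluminium housing Ø64 mm, 46 mm tall, on the bench beyond the plate. Origin: centre of its underside
- housing_b: Bystander: another such housing
- tape_roll: Bystander: roll of black tape Ø96 mm, 25 mm tall, flat on the bench. Origin: centre of its underside
- carton: Bystander: red and white carton, 75 x 55 x 30 mm, on the bench. Origin: centre of its underside
- screwdriver: Bystander: screwdriver lying on the bench
- wrench: Bystander: wrench lying on the bench

How it is judged:
By the outcome, as a careful person would: the job done as asked, in the order asked, and still so for the second after the job is handed in, with the robot touching nothing.
It also fails if it takes over 72 s, if anything falls off the work surface, if the arm or the gripper's body presses on something with over 40 N, if the wrist force passes 120 N, or if a joint passes its speed limit or range.

## Working session

There is one attempt and no reset: what is moved stays moved. The work goes in short steps, Python scripts to look and compute and a shell command to move; the robot and the scene stay as the last step left them, time stands still between calls to the robot, and variables do not carry over. Pictures are saved under pics/ and viewed, on a budget of 10 in all, crops included, one or two more only if the job needs it, and the job is handed in when it is done.

```bash
mkdir -p pics; python3 - <<'E'
from plant import bot,capture
import cv2,numpy as np
print(bot.get_obs(),bot.tip_extent)
ims=[]
for n in ["scene","side"]:
    c=capture(n);cv2.imwrite(f"pics/{n}0.png",cv2.resize(c["image"],(800,600)));print(n,c["mtx"],c["dist_coeffs"],c["pose"].round(3).tolist() if hasattr(c["pose"],'round') else c["pose"])
E
```

```text
{'time': 0.0, 'joint_positions': array([ 1.16700187e+00,  3.42731170e-01,  1.52501314e+00, -4.49314912e-05,
        1.27541037e+00, -1.45995915e-01]), 'dq': array([ 0.00113194, -0.0017396 ,  0.00049476, -0.00095706, -0.00192975,
       -0.00157497]), 'tau': array([-1.90967214e-03, -4.31240380e+01, -2.44222802e+01,  7.15921680e-02,
        5.58192597e-02, -1.16471333e-04]), 'tool_pos': array([133.69078245, 507.30728029, 251.04190851]), 'tcp_rot': array([-1.68929323,  1.56923371, -1.94707866]), 'contact_force': array([-0.41998454, -0.37970973,  0.3426498 ]), 'moment': array([-0.0097153 , -0.02785295,  0.01759591]), 'grip_width': 91.21817942192315} 25.0
scene [[404.83607574   0.         253.26105696]
 [  0.         404.83607574 195.87067448]
 [  0.           0.           1.        ]] [0.04077921 0.         0.         0.         0.        ] [[0.008, 0.6, -0.8, 1397.617], [1.0, -0.019, -0.005, -15.414], [-0.018, -0.8, -0.6, 795.882], [0.0, 0.0, 0.0, 1.0]]
side [[359.25663262   0.         251.27807052]
 [  0.         359.25663262 190.75498479]
 [  0.           0.           1.        ]] [0.02285548 0.         0.         0.         0.        ] [[0.737, -0.434, 0.518, 67.137], [-0.676, -0.461, 0.575, -568.959], [-0.011, -0.774, -0.633, 723.538], [0.0, 0.0, 0.0, 1.0]]
```

View pics/scene0.png

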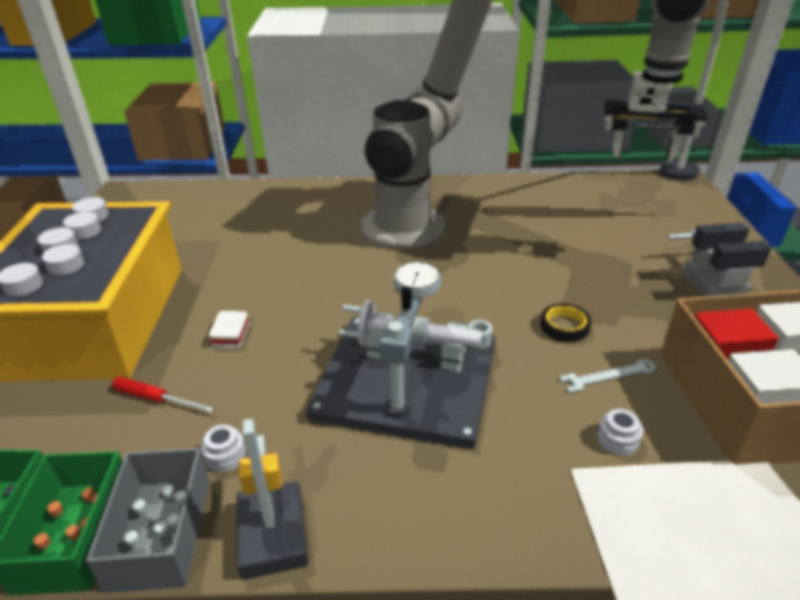

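View pics/side0.png

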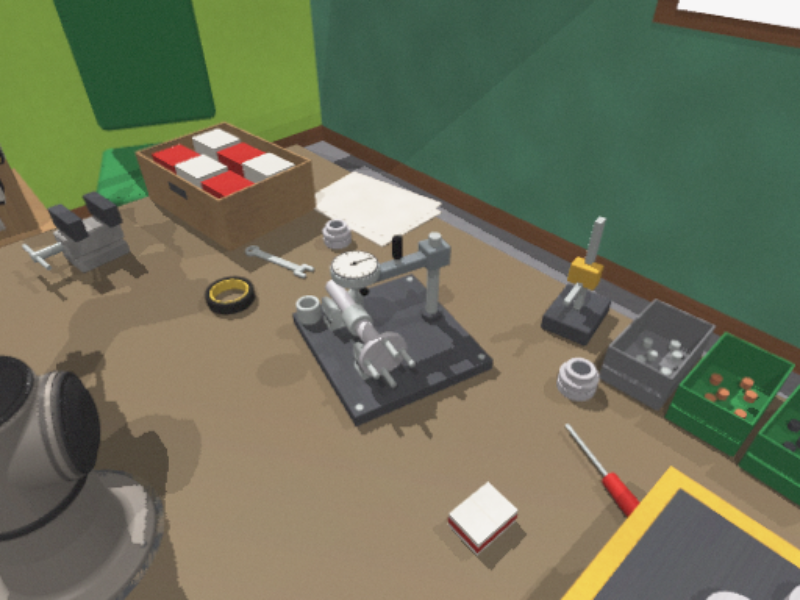

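The side view shows the plate corners at about (360,413), (491,358) and (294,317), the dial at (354,266) and the grip top at (397,238). The scene view shows the corners at (310,408), (473,440) and (494,335), and the dial at (417,275). I'll fit the fixture pose from these.

```bash
cat > h.py <<'E'
import numpy as np,cv2
from plant import bot,capture
from scipy.spatial.transform import Rotation as R
from scipy.optimize import least_squares
def proj(c,P):
    T=np.linalg.inv(np.array(c["pose"]));r,_=cv2.Rodrigues(T[:3,:3].copy())
    return cv2.projectPoints(np.array(P,float).reshape(-1,1,3),r,T[:3,3],np.array(c["mtx"]),np.array(c["dist_coeffs"]))[0].reshape(-1,2)
def F(p,P): # fixture->world p=(x,y,yaw)
    return R.from_euler('z',p[2]).apply(np.atleast_2d(P))+[p[0],p[1],0]
def obs():
    o=bot.get_obs();print("t",round(o["time"],2),"pos",o["tool_pos"].round(1),"f",o["contact_force"].round(1),"w",round(o["grip_width"],1))
    M=R.from_euler('xyz',o["tcp_rot"]).as_matrix();print("toolaxes cols",M.round(3).tolist());return o,M
E
python3 - <<'E'
from h import *
s=capture("scene");d=capture("side")
k=1.5625
D=[((-80,-150,25),(360,411)),((185,-150,25),(491,356)),((-80,135,25),(294,315)),((0,0,202),(354,266)),((78,0,230),(397,238)),((150,0,205),(434,238))]
S=[((185,-150,25),(310,404)),((185,135,25),(474,435)),((-80,135,25),(494,332)),((0,0,202),(417,275))]
f=lambda p:np.concatenate([(proj(c,F(p,[a for a,_ in L]))*k-[b for _,b in L]).ravel() for c,L in((d,D),(s,S))])
r=least_squares(f,[500,0,0],loss='soft_l1',f_scale=2);p=r.x
print(p,f(p).reshape(-1,2).round(1).tolist())
np.save("p.npy",p)
print("grip",F(p,[78,0,210]),"pin1",F(p,[0,-120,108]))
# crops
c=d["image"];u=proj(d,F(p,[0,0,130]))[0].astype(int)
a=cv2.resize(c[u[1]-70:u[1]+80,u[0]-80:u[0]+100],None,fx=4,fy=4,interpolation=cv2.INTER_CUBIC);cv2.imwrite("pics/crop1.png",a);print(u)
obs()
E
```

```text
[ 5.10189736e+02  1.38511410e+01 -2.32075972e-01] [[-3.7, 7.6], [2.4, 2.0], [-4.3, -0.4], [-0.2, -3.6], [-0.8, -3.9], [-0.6, -3.1], [-4.8, 6.4], [1.9, 2.6], [-1.0, 1.3], [-1.6, -3.6]]
grip [[586.09863621  -4.08872916 210.        ]] pin1 [[ 482.58993624 -102.93178167  108.        ]]
[227 190]
t 0.2 pos [133.8 507.5 251.3] f [ 0.3 -0.6 -1. ] w 91.9
toolaxes cols [[-0.0, 0.255, 0.967], [-0.001, 0.967, -0.255], [-1.0, -0.001, -0.0]]
```

View pics/crop1.png

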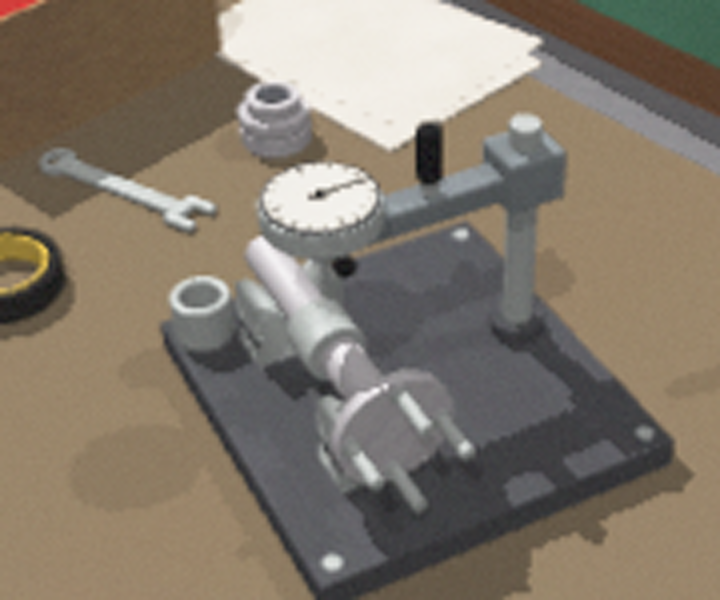

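The crop shows the dial centre at (320,195), the grip top at (430,127), and pins 1–4 around the flange at about (395,430). The tool is already within about 1.5° of the fixture's yaw, so I'll move above the grip.

```bash
python3 -m crank '[{"linear":[-2,-2.5,3.8],"delta_rot":[0,0,0],"fingers":1},{"linear":[-2,-2.5,3.8],"delta_rot":[0,0,0],"fingers":1},{"linear":[-2,-2.5,3.8],"delta_rot":[0,0,0],"fingers":1},{"linear":[-2,-2.5,3.8],"delta_rot":[0,0,0],"fingers":1},{"linear":[0,-2.5,3.8],"delta_rot":[0,0,0],"fingers":1}]' >/dev/null
python3 -m crank '[{"linear":[0,-2.5,3.8],"delta_rot":[0,0,0],"fingers":1},{"linear":[0,-2.5,3.8],"delta_rot":[0,0,0],"fingers":1},{"linear":[0,-2.5,3.8],"delta_rot":[0,0,0],"fingers":1},{"linear":[0,-2.5,3.8],"delta_rot":[0,0,0],"fingers":1},{"linear":[0,-2.5,3.8],"delta_rot":[0,0,0],"fingers":0.6}]'
python3 -m crank '[{"linear":[0,-2.5,3.8],"delta_rot":[0,0,0],"fingers":0.6},{"linear":[0,-2.5,3.8],"delta_rot":[0,0,0],"fingers":0.6},{"linear":[0,-2.5,3.8],"delta_rot":[0,0,0],"fingers":0.6},{"linear":[0,-2.0,3.0],"delta_rot":[0,0,0],"fingers":0.6},{"linear":[0,0,0],"delta_rot":[0,0,0],"fingers":0.6}]'
python3 - <<'E'
from h import *
k=1.5625
s=capture("scene");d=capture("side")
q=lambda x,y:((147+x/4)*k,(120+y/4)*k)
D=[((-80,-150,25),q(325,583)),((185,-150,25),q(668,445)),((-80,135,25),q(167,325)),((0,0,202),q(320,195)),((78,0,230),q(430,127)),((150,0,205),q(526,122))]
S=[((185,-150,25),(310,404)),((185,135,25),(474,435)),((-80,135,25),(494,332)),((0,0,202),(417,275))]
f=lambda p:np.concatenate([(proj(c,F(p,[a for a,_ in L]))*k-[b for _,b in L]).ravel() for c,L in((d,D),(s,S))])
r=least_squares(f,[500,0,0],loss='soft_l1',f_scale=2);p=r.x
print(p,f(p).reshape(-1,2).round(1).tolist());np.save("p.npy",p)
print("grip",F(p,[78,0,210]))
obs()
c=capture("wrist");cv2.imwrite("pics/w1.png",cv2.resize(c["image"],(768,576)))
P=F(p,[[0,0,202],[78,0,230],[150,0,205],[0,-137,108],[0,-100,76],[-80,-150,25]])
print((proj(c,P)*1.5).round(0).tolist(),c["pose"])
E
```

```text
time: 1.2
tool_pos: [438.4, 167.4, 331.7]
tcp_rot: [1.415, 1.57, 1.157]
contact_force: [0.9, 1.4, -0.7]
grip_width: 88.0
time: 1.7
tool_pos: [554.6, 36.9, 330.3]
tcp_rot: [-2.109, 1.569, -2.371]
contact_force: [-0.3, 0.8, 0.3]
grip_width: 55.5
[ 5.10281537e+02  1.40122215e+01 -2.48347440e-01] [[-2.1, 3.3], [2.6, -1.8], [-4.4, -0.7], [-0.9, -1.4], [-1.1, -2.7], [-1.0, 0.4], [-5.9, 5.1], [-0.1, 3.3], [-0.3, 2.2], [-1.5, -3.6]]
grip [[585.88849327  -5.16036852 210.        ]]
t 1.8 pos [552.5  40.1 331. ] f [-0.6 -0.6 -0. ] w 55.0
toolaxes cols [[-0.002, 0.256, 0.967], [0.001, 0.967, -0.256], [-1.0, 0.0, -0.002]]
[[321.0, 238.0], [322.0, 365.0], [331.0, 435.0], [182.0, 222.0], [235.0, 217.0], [196.0, 134.0]] [[ 2.57338509e-01  9.24292931e-01  2.81885562e-01  4.75731852e+02]
 [ 9.66321266e-01 -2.46048999e-01 -7.53863468e-02  6.09950896e+01]
 [-3.21407067e-04  2.91791823e-01 -9.56481797e-01  4.65020690e+02]
 [ 0.00000000e+00  0.00000000e+00  0.00000000e+00  1.00000000e+00]]
```

View pics/w1.png

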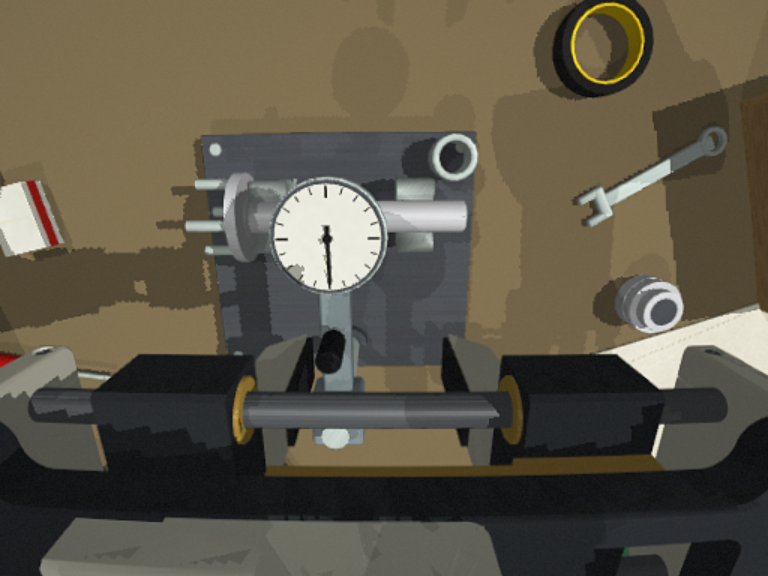

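The wrist view shows the dial clearly: centre (327,238), needle pointing down to the column, grip top (327,366), column top (335,437), pin 1 tip (187,226) and plate corners (204,136) and (476,132). I'll refit on these.

```bash
python3 - <<'E'
from h import *
c=capture("wrist")
L=[((0,0,202),(327.5,237)),((78,0,230),(327,366)),((150,0,205),(335,437)),((-80,-150,25),(204,136)),((-80,135,25),(476,133)),((0,-137,108),(187,226)),((0,114,76),(466,216))]
f=lambda p:(proj(c,F(p,[a for a,_ in L]))*1.5-[b for _,b in L]).ravel()
p=least_squares(f,np.load("p.npy"),loss='soft_l1').x
print(p,f(p).reshape(-1,2).round(1).tolist());np.save("p.npy",p)
o,M=obs();g=F(p,[78,0,210])[0]
print(g,"tool shift to grip centre (mm), keep z:",M.T@(np.r_[g[:2],o["tool_pos"][2]]-o["tool_pos"]), "yaw needed", np.arctan2(M[0,1],M[1,1])+p[2])
E
```

```text
[ 5.12893559e+02  1.81211721e+01 -2.52973954e-01] [[0.1, 3.4], [0.6, 1.8], [0.7, -0.4], [-3.5, -0.9], [0.6, -1.0], [-0.3, -2.9], [-3.5, 0.2]]
t 1.9 pos [551.9  41.3 331.7] f [-0.1 -0.1  0.3] w 55.4
toolaxes cols [[-0.001, 0.254, 0.967], [0.0, 0.967, -0.254], [-1.0, 0.0, -0.001]]
[588.41100401  -1.4010081  210.        ] tool shift to grip centre (mm), keep z: [-3.88696303e-02 -3.20054077e+01  4.61641912e+01] yaw needed 0.00408178456600905
```

```bash
python3 -m crank '[{"linear":[0,-1.6,2.3],"delta_rot":[0,0,0],"fingers":0.5},{"linear":[0,-1.6,2.3],"delta_rot":[0,0,0],"fingers":0.5},{"linear":[2,0,0],"delta_rot":[0,0,0],"fingers":0.5},{"linear":[2,0,0],"delta_rot":[0,0,0],"fingers":0.5},{"linear":[0,0,0],"delta_rot":[0,0,0],"fingers":0.5}]'
python3 - <<'E'
from h import *
p=np.load("p.npy");c=capture("wrist");cv2.imwrite("pics/w2.png",cv2.resize(c["image"],(768,576)))
print((proj(c,F(p,[[0,0,202],[78,0,230],[150,0,205]]))*1.5).round().tolist());obs()
E
```

```text
time: 2.4
tool_pos: [587.2, -0.8, 289.4]
tcp_rot: [-3.081, 1.566, 2.946]
contact_force: [-0.5, 0.7, -0.5]
grip_width: 45.6
[[375.0, 171.0], [376.0, 330.0], [377.0, 420.0]]
t 2.45 pos [587.9  -1.  291.3] f [-0.1 -0.2  0.2] w 46.0
toolaxes cols [[-0.002, 0.253, 0.967], [0.0, 0.967, -0.253], [-1.0, -0.0, -0.002]]
```

View pics/w2.png

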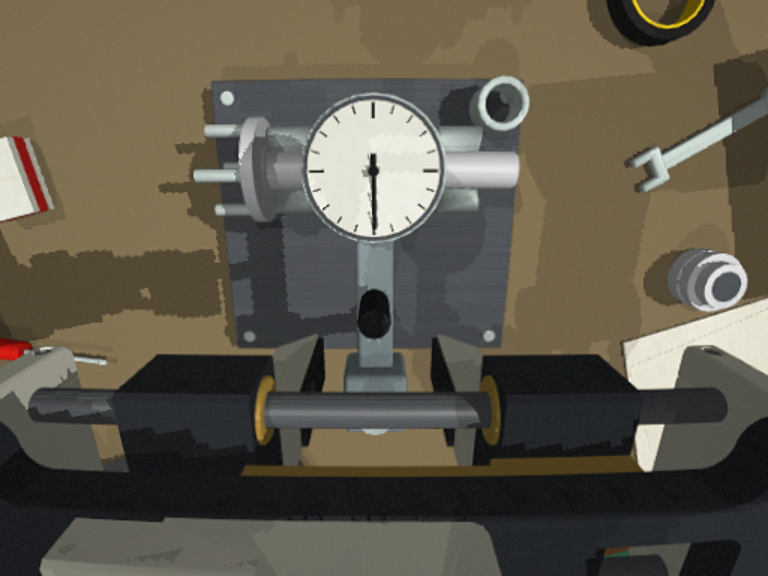

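The grip is centred between the jaws (top at about (375,328), dial at (373,170)), which matches the prediction. I'll go down and grasp it.

```bash
python3 -m crank '[{"linear":[1.7,0,0],"delta_rot":[0,0,0],"fingers":0.5},{"linear":[1.7,0,0],"delta_rot":[0,0,0],"fingers":0.5},{"linear":[1.6,0,0],"delta_rot":[0,0,0],"fingers":0.5},{"linear":[1.2,0,0],"delta_rot":[0,0,0],"fingers":0.5},{"linear":[0.8,0,0],"delta_rot":[0,0,0],"fingers":0.5}]'
python3 -m crank '[{"linear":[0,0,0],"delta_rot":[0,0,0],"fingers":0.1},{"linear":[0,0,0],"delta_rot":[0,0,0],"fingers":0.1},{"linear":[0,0,0],"delta_rot":[0,0,0],"fingers":0.1},{"linear":[0,0,0],"delta_rot":[0,0,0],"fingers":0.1},{"linear":[0,0,0],"delta_rot":[0,0,0],"fingers":0.1}]'
```

```text
time: 2.95
tool_pos: [589.0, -1.6, 222.0]
tcp_rot: [0.237, 1.57, -0.02]
contact_force: [0.1, 0.2, 0.2]
grip_width: 45.8
time: 3.45
tool_pos: [588.9, -3.3, 222.4]
tcp_rot: [-0.976, 1.569, -1.234]
contact_force: [-1.3, -4.3, 2.6]
grip_width: 17.2
```

```bash
python3 -m crank '[{"linear":[0.5,0,0],"delta_rot":[0,0,0],"fingers":0.1},{"linear":[0.5,0,0],"delta_rot":[0,0,0],"fingers":0.1},{"linear":[0.5,0,0],"delta_rot":[0,0,0],"fingers":0.1},{"linear":[0.5,0,0],"delta_rot":[0,0,0],"fingers":0.1},{"linear":[0.5,0,0],"delta_rot":[0,0,0],"fingers":0.1}]'
python3 -m crank '[{"linear":[0.4,0,0],"delta_rot":[0,0,0],"fingers":0.1},{"linear":[0.3,0,0],"delta_rot":[0,0,0],"fingers":0.1},{"linear":[0.3,0,0],"delta_rot":[0,0,0],"fingers":0.1},{"linear":[0.2,0,0],"delta_rot":[0,0,0],"fingers":0.1},{"linear":[0,0,0],"delta_rot":[0,0,0],"fingers":0.1}]'
cat >> h.py <<'E'
p=np.load("p.npy")
def needle(z,name="wrist",save=None,c0=None,rad=(0.25,0.8)):
    """dial at top height z: rectify face, return dark angle clockwise from +x (column)"""
    c=capture(name);cx,cy=c0 if c0 is not None else (0,0)
    N=240;v=(np.arange(N)-N/2+.5)/(N/2)*42
    # image up = -x (as seen in wrist), right = +y
    X,Y=np.meshgrid(v,v);P=F(p,np.c_[Y.ravel()+cx,X.ravel()+cy,np.full(N*N,z)])
    m=proj(c,P).astype(np.float32).reshape(N,N,2)
    a=cv2.remap(c["image"],m[...,0],m[...,1],cv2.INTER_CUBIC)
    if save:cv2.imwrite(save,cv2.resize(a,(480,480)))
    g=cv2.GaussianBlur(cv2.cvtColor(a,cv2.COLOR_BGR2GRAY),(0,0),1.5).astype(float)
    th=np.deg2rad(np.arange(0,360,0.5));r=np.linspace(*rad,30)[:,None]*40
    # clockwise seen from above, from +x(down in image): down->left->up ; dx=-sin, dy=cos
    xs=(-np.sin(th)*r/42+1)*N/2;ys=(np.cos(th)*r/42+1)*N/2
    s=cv2.remap(g.astype(np.float32),xs.astype(np.float32),ys.astype(np.float32),cv2.INTER_LINEAR).mean(0)
    s=cv2.GaussianBlur(np.r_[s[-40:],s,s[:40]].reshape(1,-1).astype(np.float32),(0,0),3)[0,40:-40]
    i=s.argmin();w=np.arange(-8,9);q=np.clip(s[(i+20*np.sign(w[0]))%720].mean()-s[(i+w)%720],0,None)
    return th[i]+ (w*q).sum()/max(q.sum(),1e-6)*np.deg2rad(.5), s.min(), np.median(s)
E
python3 - <<'E'
from h import *
obs();print(needle(202-38,save="pics/n1.png"))
E
```

```text
time: 3.95
tool_pos: [589.0, -3.3, 197.8]
tcp_rot: [-0.757, 1.569, -1.015]
contact_force: [-3.2, -4.8, 5.8]
grip_width: 17.6
time: 4.45
tool_pos: [589.0, -3.3, 185.7]
tcp_rot: [-0.805, 1.569, -1.063]
contact_force: [-2.6, -4.6, 4.2]
grip_width: 17.3
t 4.45 pos [589.   -3.3 185.7] f [-2.6 -4.6  4.2] w 17.3
toolaxes cols [[0.001, 0.255, 0.967], [-0.002, 0.967, -0.255], [-1.0, -0.001, 0.001]]
(np.float64(0.06416457795477554), np.float32(56.30157), np.float32(217.03345))
```

View pics/n1.png

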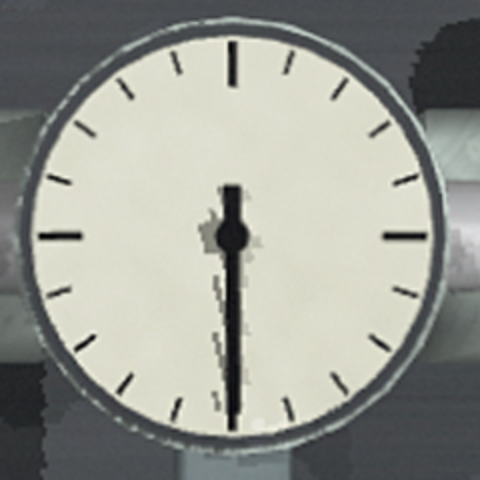

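```bash
python3 - <<'E'
from h import *
c=capture("wrist");f=c["mtx"][0][0]*1.5;print(f,c["pose"][:,3])
# w2: camera z then = now + (291.3-185.7)
p0=np.array(c["pose"]);p0[2,3]+=105.6;c2=dict(c);c2["pose"]=p0
for cc,z in((c2,202),(c,202),(c,182),(c,164),(c,150)): 
    q=proj(cc,F(p,[[0,-40,z],[0,40,z],[0,0,z]]))*1.5;print(z,q[1]-q[0],q[2])
cv2.imwrite("pics/w3.png",cv2.resize(c["image"],(768,576)))
s=capture("scene")["image"][140:300,170:330];cv2.imwrite("pics/s3.png",cv2.resize(s,(600,600),interpolation=cv2.INTER_CUBIC))
E
python3 -c "
import cv2,numpy as np
a=cv2.imread('pics/w3.png');b=cv2.imread('pics/s3.png')
cv2.imwrite('pics/c3.png',np.hstack([cv2.resize(a,(440,330)),cv2.resize(b,(330,330))]))"
```

```text
406.2733353900278 [511.8552993   17.85901235 319.49757342   1.        ]
202 [151.08190526  -0.9316888 ] [378.82025384 165.76056042]
202 [284.98349705  -1.72784526] [379.70111216 167.40518348]
182 [244.11401918  -1.48801709] [379.43061187 166.90010483]
164 [216.16692969  -1.32237857] [379.24655912 166.55645942]
150 [198.47686876  -1.21686331] [379.13039312 166.33957317]
```

View pics/c3.png

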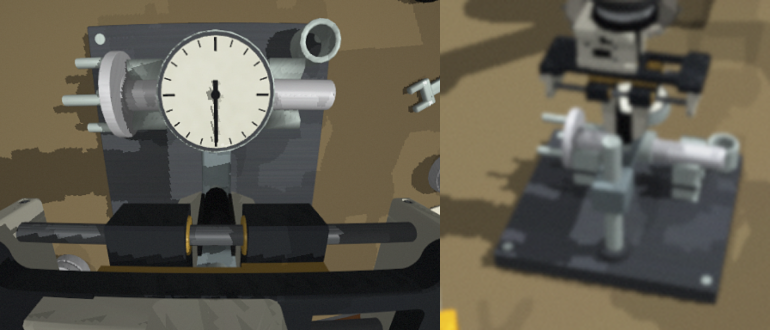

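```bash
python3 -m crank '[{"linear":[0.1,0,0],"delta_rot":[0,0,0],"fingers":0.1},{"linear":[0.1,0,0],"delta_rot":[0,0,0],"fingers":0.1},{"linear":[0,0,0],"delta_rot":[0,0,0],"fingers":0.1},{"linear":[0,0,0],"delta_rot":[0,0,0],"fingers":0.1},{"linear":[0,0,0],"delta_rot":[0,0,0],"fingers":0.1}]'
python3 - <<'E'
from h import *
print(needle(202-40,c0=(-.6,-1.5)))
E
```

```text
time: 5.1
tool_pos: [589.0, -3.3, 183.9]
tcp_rot: [-0.768, 1.569, -1.026]
contact_force: [-3.0, -4.9, 6.1]
grip_width: 17.2
(np.float64(1.0807800243019599), np.float32(50.26786), np.float32(216.71167))
```

Contact is confirmed, but the reading could be either 1.7 mm or 11.7 mm in. I'll raise the arm 3 mm to tell which.

```bash
python3 -m crank '[{"linear":[-0.1,0,0],"delta_rot":[0,0,0],"fingers":0.1},{"linear":[-0.1,0,0],"delta_rot":[0,0,0],"fingers":0.1},{"linear":[-0.1,0,0],"delta_rot":[0,0,0],"fingers":0.1},{"linear":[0,0,0],"delta_rot":[0,0,0],"fingers":0.1},{"linear":[0,0,0],"delta_rot":[0,0,0],"fingers":0.1}]'
python3 - <<'E'
from h import *
print(needle(202-37,c0=(-.6,-1.5)))
E
```

```text
time: 5.65
tool_pos: [588.9, -3.3, 184.5]
tcp_rot: [-1.889, 1.569, -2.147]
contact_force: [2.7, -6.2, -7.8]
grip_width: 17.5
(np.float64(0.8028479390061953), np.float32(53.014034), np.float32(216.86816))
```

```bash
python3 -m crank '[{"linear":[-0.1,0,0],"delta_rot":[0,0,0],"fingers":0.1},{"linear":[-0.1,0,0],"delta_rot":[0,0,0],"fingers":0.1},{"linear":[0,0,0],"delta_rot":[0,0,0],"fingers":0.1},{"linear":[0,0,0],"delta_rot":[0,0,0],"fingers":0.1},{"linear":[0,0,0],"delta_rot":[0,0,0],"fingers":0.1}]'
python3 - <<'E'
from h import *
print(needle(202-36,c0=(-.6,-1.5)))
E
```

```text
time: 6.2
tool_pos: [588.9, -3.3, 186.2]
tcp_rot: [-2.06, 1.569, -2.318]
contact_force: [3.2, -5.6, -9.5]
grip_width: 17.1
(np.float64(5.986627275738643), np.float32(55.053825), np.float32(216.952))
```

It was a full turn in, and is now 9.5 mm (−0.3 rad from one turn). I'll relax, release and back off.

```bash
python3 -m crank '[{"linear":[0.1,0,0],"delta_rot":[0,0,0],"fingers":0.1},{"linear":[0.1,0,0],"delta_rot":[0,0,0],"fingers":0.1},{"linear":[0,0,0],"delta_rot":[0,0,0],"fingers":0.5},{"linear":[0,0,0],"delta_rot":[0,0,0],"fingers":0.5},{"linear":[0,0,0],"delta_rot":[0,0,0],"fingers":0.5}]'
python3 -m crank '[{"linear":[-0.5,0,0],"delta_rot":[0,0,0],"fingers":0.5},{"linear":[-1,0,0],"delta_rot":[0,0,0],"fingers":0.5},{"linear":[-2.5,0,0],"delta_rot":[0,0,0],"fingers":0.5},{"linear":[-2.5,0,0],"delta_rot":[0,0,0],"fingers":0.5},{"linear":[-1.5,0,0],"delta_rot":[0,0,0],"fingers":0.5}]'
python3 - <<'E'
from h import *
o,M=obs();print(o["joint_positions"].round(2));print(needle(202-36,c0=(0,0),save="pics/n2.png"))
t=F(p,[0,-122,200])[0];print(t,M.T@(t-o["tool_pos"]))
E
```

```text
time: 6.75
tool_pos: [588.9, -1.8, 185.8]
tcp_rot: [1.457, 1.57, 1.199]
contact_force: [0.3, 0.4, 0.4]
grip_width: 36.4
time: 7.25
tool_pos: [589.5, -2.1, 268.9]
tcp_rot: [0.177, 1.567, -0.08]
contact_force: [-0.0, -0.3, -0.1]
grip_width: 45.7
t 7.25 pos [589.5  -2.1 268.9] f [-0.  -0.3 -0.1] w 45.7
toolaxes cols [[0.004, 0.255, 0.967], [-0.0, 0.967, -0.255], [-1.0, 0.001, 0.004]]
[-0.13  0.45  1.31  0.    1.38 -1.45]
(np.float64(6.067052475240013), np.float32(80.132996), np.float32(228.14369))
[482.358867   -99.99585703 200.        ] [  68.47653528 -121.99564378  -78.96623835]
```

```bash
python3 -m crank '[{"linear":[0,-4.0,-2.6],"delta_rot":[0,0,0],"fingers":0.25},{"linear":[0,-4.1,-2.6],"delta_rot":[0,0,0],"fingers":0.25},{"linear":[0,-4.1,-2.7],"delta_rot":[0,0,0],"fingers":0.25},{"linear":[0,0,0],"delta_rot":[7.5,0,0],"fingers":0.25},{"linear":[0,0,0],"delta_rot":[7.5,0,0],"fingers":0.25}]' >/dev/null
python3 -m crank '[{"linear":[0,0,0],"delta_rot":[7.5,0,0],"fingers":0.25},{"linear":[0,0,0],"delta_rot":[7.5,0,0],"fingers":0.25},{"linear":[0,0,0],"delta_rot":[7.5,0,0],"fingers":0.25},{"linear":[0,0,0],"delta_rot":[7.5,0,0],"fingers":0.25},{"linear":[0,0,0],"delta_rot":[7.5,0,0],"fingers":0.25}]' >/dev/null
python3 -m crank '[{"linear":[0,0,0],"delta_rot":[7.5,0,0],"fingers":0.25},{"linear":[0,0,0],"delta_rot":[7.5,0,0],"fingers":0.25},{"linear":[0,0,0],"delta_rot":[7.5,0,0],"fingers":0.25},{"linear":[0,0,0],"delta_rot":[7.5,0,0],"fingers":0.25},{"linear":[0,0,0],"delta_rot":[7.5,0,0],"fingers":0.25}]'
python3 - <<'E'
from h import *
o,M=obs();c=capture("wrist");cv2.imwrite("pics/w4.png",cv2.resize(c["image"],(768,576)))
t=F(p,[0,-122,123])[0];print(M.T@(t-o["tool_pos"]))
print((proj(c,F(p,[[0,0,166],[0,-137,108],[0,-100,108],[32,-137,76],[-32,-137,76],[0,-100,118]]))*1.5).round().tolist())
E
```

```text
time: 8.8
tool_pos: [481.4, -99.9, 265.9]
tcp_rot: [2.045, 1.57, 0.211]
contact_force: [0.1, -0.5, -0.4]
grip_width: 23.0
t 8.8 pos [481.4 -99.9 265.9] f [ 0.1 -0.5 -0.4] w 23.0
toolaxes cols [[0.0, 0.966, -0.26], [0.0, -0.26, -0.966], [-1.0, 0.0, -0.0]]
[142.88540038   0.94332412  -0.16263738]
[[377.0, 82.0], [379.0, 295.0], [378.0, 247.0], [417.0, 283.0], [340.0, 284.0], [378.0, 250.0]]
```

View pics/w4.png

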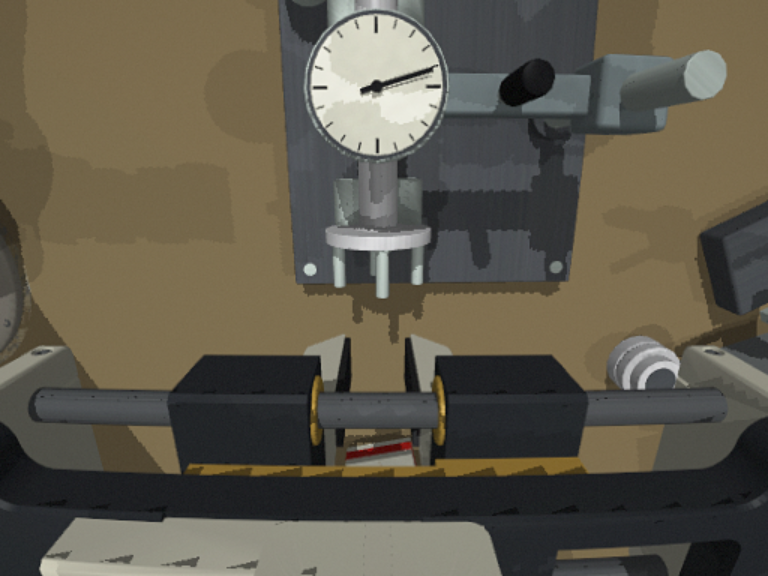

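The hover view shows the dial at (376,86) with the needle near 1.8 rad in this view's frame. Pin 1's tip is at (383,296), so pin 1 is about +5° towards the column. This pose serves for reading the dial. Next I go down loosely over pin 1.

```bash
python3 -m crank '[{"linear":[3,0.4,0],"delta_rot":[0,0,0],"fingers":0.25},{"linear":[3.5,0,0],"delta_rot":[0,0,0],"fingers":0.25},{"linear":[3.5,0,0],"delta_rot":[0,0,0],"fingers":0.25},{"linear":[2.5,0,0],"delta_rot":[0,0,0],"fingers":0.25},{"linear":[1.8,0,0],"delta_rot":[0,0,0],"fingers":0.25}]'
python3 -m crank '[{"linear":[0,0,0],"delta_rot":[0,0,0],"fingers":0.14},{"linear":[0,0,0],"delta_rot":[0,0,0],"fingers":0.14},{"linear":[0.03,0.25,0],"delta_rot":[0,0,0],"fingers":0.14},{"linear":[0.06,0.24,0],"delta_rot":[0,0,0],"fingers":0.14},{"linear":[0.07,0.25,0],"delta_rot":[0,0,0],"fingers":0.14}]'
python3 - <<'E'
from h import *
o,M=obs();x=R.from_euler('z',-p[2]).apply(o["tool_pos"]-[p[0],p[1],0]);print(x)
s=capture("scene")["image"][150:270,180:340];w=capture("wrist")["image"]
cv2.imwrite("pics/c5.png",np.hstack([cv2.resize(s,(400,300),interpolation=cv2.INTER_CUBIC),cv2.resize(w,(400,300))]))
E
```

```text
time: 9.35
tool_pos: [484.5, -100.7, 121.0]
tcp_rot: [-1.759, 1.569, 2.698]
contact_force: [-0.2, 0.4, -0.1]
grip_width: 22.7
time: 9.85
tool_pos: [492.6, -102.9, 121.9]
tcp_rot: [1.535, 1.57, -0.294]
contact_force: [-2.3, 1.0, 2.0]
grip_width: 12.9
t 9.85 pos [ 492.6 -102.9  121.9] f [-2.3  1.   2. ] w 12.9
toolaxes cols [[0.001, 0.967, -0.255], [-0.0, -0.255, -0.967], [-1.0, 0.001, 0.0]]
[  10.63032032 -122.29343035  121.86048776]
```

View pics/c5.png

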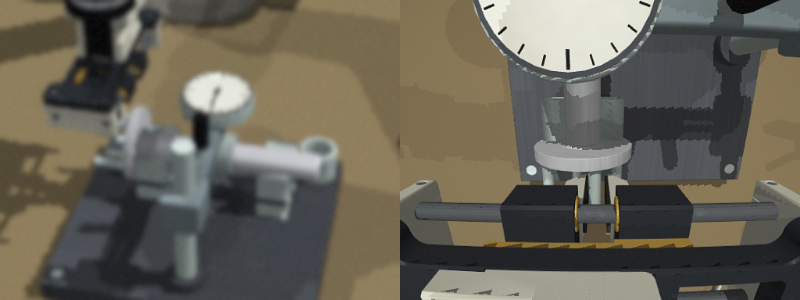

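The pin is between the jaws (a 2.5 N push). I'll lead it on to about 50°.

```bash
python3 -m crank '[{"linear":[0.08,0.23,0],"delta_rot":[0,0,0],"fingers":0.14},{"linear":[0.11,0.23,0],"delta_rot":[0,0,0],"fingers":0.14},{"linear":[0.13,0.22,0],"delta_rot":[0,0,0],"fingers":0.14},{"linear":[0.14,0.20,0],"delta_rot":[0,0,0],"fingers":0.14},{"linear":[0.15,0.20,0],"delta_rot":[0,0,0],"fingers":0.14}]'
python3 -m crank '[{"linear":[0.18,0.18,0],"delta_rot":[0,0,0],"fingers":0.14},{"linear":[0.18,0.17,0],"delta_rot":[0,0,0],"fingers":0.14},{"linear":[0,0,0],"delta_rot":[0,0,0],"fingers":0.14},{"linear":[0,0,0],"delta_rot":[0,0,0],"fingers":0.25},{"linear":[-0.5,0,0],"delta_rot":[0,0,0],"fingers":0.25}]'
python3 -m crank '[{"linear":[-3,-0.5,0],"delta_rot":[0,0,0],"fingers":0.25},{"linear":[-3.5,-0.5,0],"delta_rot":[0,0,0],"fingers":0.25},{"linear":[-4,-0.6,0],"delta_rot":[0,0,0],"fingers":0.25},{"linear":[-4,-0.6,0],"delta_rot":[0,0,0],"fingers":0.25},{"linear":[0,0,0],"delta_rot":[0,0,0],"fingers":0.25}]'
cat >> h.py <<'E'
def pinimg(fn):
    "rectify plane z=76..: saves view and measures pins from column profile in tip rows"
    c=capture("wrist");return c
def fx():
    o=bot.get_obs();return R.from_euler('z',-p[2]).apply(o["tool_pos"]-[p[0],p[1],0]).round(1)
def look(fn,dz=36):
    n=needle(202-dz,c0=(0,0));
    c=capture("wrist");cv2.imwrite(fn,cv2.resize(c["image"][0:230,150:350],(600,690)))
    print("needle",n,"fix",fx(),"t",bot.get_obs()["time"])
E
python3 - <<'E'
from h import *
look("pics/w6.png");c=capture("wrist")
# dial centre: Hough
g=cv2.cvtColor(c["image"],cv2.COLOR_BGR2GRAY)
print(cv2.HoughCircles(g,cv2.HOUGH_GRADIENT,1,100,param1=100,param2=30,minRadius=40,maxRadius=55),proj(c,F(p,[0,0,166])))
E
```

```text
time: 10.45
tool_pos: [503.0, -105.7, 114.8]
tcp_rot: [-2.077, 1.571, 2.378]
contact_force: [-3.3, 1.4, 2.4]
grip_width: 13.0
time: 10.95
tool_pos: [506.4, -106.6, 116.2]
tcp_rot: [2.994, 1.571, 1.165]
contact_force: [1.4, 0.5, 0.1]
grip_width: 21.9
time: 11.45
tool_pos: [487.0, -101.7, 267.5]
tcp_rot: [1.483, 1.559, -0.346]
contact_force: [0.8, -0.4, 0.3]
grip_width: 23.1
needle (np.float64(0.49155794917601237), np.float32(78.254425), np.float32(212.84174)) fix [   3.2 -122.3  262.6] t 11.55
[[[245.5  53.5  48.9]]] [[246.44533762  53.79647918]]
```

View pics/w6.png

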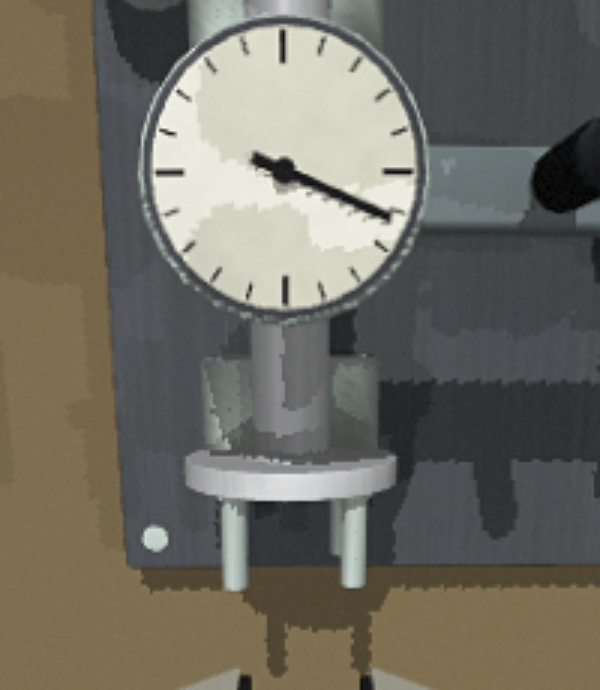

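The needle is at about 0.45 rad past one turn and rising, and pin 1 is at about +47° with pin 4 at about −43° (pins at columns 353 and 235). The full cycle is pin 4 from −43° to +47°, retreat, then read.

```bash
python3 -m crank '[{"linear":[3,-2.5,0],"delta_rot":[0,0,0],"fingers":0.25},{"linear":[3.5,0,0],"delta_rot":[0,0,0],"fingers":0.25},{"linear":[3.5,0,0],"delta_rot":[0,0,0],"fingers":0.25},{"linear":[3,0,0],"delta_rot":[0,0,0],"fingers":0.25},{"linear":[1.8,0,0],"delta_rot":[0,0,0],"fingers":0.25}]'
python3 -m crank '[{"linear":[0,0,0],"delta_rot":[0,0,0],"fingers":0.14},{"linear":[0,0,0],"delta_rot":[0,0,0],"fingers":0.14},{"linear":[-0.22,0.26,0],"delta_rot":[0,0,0],"fingers":0.14},{"linear":[-0.19,0.29,0],"delta_rot":[0,0,0],"fingers":0.14},{"linear":[-0.16,0.31,0],"delta_rot":[0,0,0],"fingers":0.14}]'
python3 -c "
from h import *
print(fx())"
```

```text
time: 12.1
tool_pos: [458.7, -93.8, 109.8]
tcp_rot: [-1.694, 1.565, 2.76]
contact_force: [0.7, 1.0, 0.4]
grip_width: 23.0
time: 12.6
tool_pos: [467.7, -96.4, 119.8]
tcp_rot: [-1.552, 1.567, 2.903]
contact_force: [-9.2, 2.1, 6.3]
grip_width: 13.3
[ -15.1 -122.2  119.8]
```

```bash
python3 -m crank '[{"linear":[-0.25,0.32,0],"delta_rot":[0,0,0],"fingers":0.14},{"linear":[-0.19,0.33,0],"delta_rot":[0,0,0],"fingers":0.14},{"linear":[-0.05,0.34,0],"delta_rot":[0,0,0],"fingers":0.14},{"linear":[-0.02,0.34,0],"delta_rot":[0,0,0],"fingers":0.14},{"linear":[0.02,0.35,0],"delta_rot":[0,0,0],"fingers":0.14}]'
python3 -m crank '[{"linear":[0.06,0.34,0],"delta_rot":[0,0,0],"fingers":0.14},{"linear":[0.09,0.33,0],"delta_rot":[0,0,0],"fingers":0.14},{"linear":[0.13,0.32,0],"delta_rot":[0,0,0],"fingers":0.14},{"linear":[0.17,0.31,0],"delta_rot":[0,0,0],"fingers":0.14},{"linear":[0.19,0.28,0],"delta_rot":[0,0,0],"fingers":0.14}]'
python3 -m crank '[{"linear":[0.23,0.26,0],"delta_rot":[0,0,0],"fingers":0.14},{"linear":[0.25,0.24,0],"delta_rot":[0,0,0],"fingers":0.14},{"linear":[0.1,0,0],"delta_rot":[0,0,0],"fingers":0.14},{"linear":[0.1,0,0],"delta_rot":[0,0,0],"fingers":0.25},{"linear":[-0.5,-0.13,0],"delta_rot":[0,0,0],"fingers":0.25}]'
python3 -m crank '[{"linear":[-3,-0.5,0],"delta_rot":[0,0,0],"fingers":0.25},{"linear":[-3.7,-0.5,0],"delta_rot":[0,0,0],"fingers":0.25},{"linear":[-4,-0.5,0],"delta_rot":[0,0,0],"fingers":0.25},{"linear":[-3.88,-0.5,0],"delta_rot":[0,0,0],"fingers":0.25},{"linear":[0,0,0],"delta_rot":[0,0,0],"fingers":0.25}]'
python3 - <<'E'
from h import *
look("pics/w7.png")
E
```

```text
time: 13.1
tool_pos: [485.7, -101.1, 124.7]
tcp_rot: [1.538, 1.57, -0.29]
contact_force: [0.2, -0.1, -0.0]
grip_width: 12.7
time: 13.6
tool_pos: [500.9, -105.2, 117.4]
tcp_rot: [2.772, 1.571, 0.943]
contact_force: [-1.8, 0.9, 2.0]
grip_width: 12.3
time: 14.1
tool_pos: [504.1, -106.0, 115.4]
tcp_rot: [-1.913, 1.57, 2.542]
contact_force: [0.1, 0.9, 0.3]
grip_width: 21.8
time: 14.6
tool_pos: [486.8, -101.6, 267.5]
tcp_rot: [1.483, 1.559, -0.345]
contact_force: [0.3, -1.3, 0.1]
grip_width: 23.1
needle (np.float64(4.868443066532345), np.float32(71.37549), np.float32(212.79597)) fix [   2.9 -122.3  262.6] t 14.7
```

View pics/w7.png

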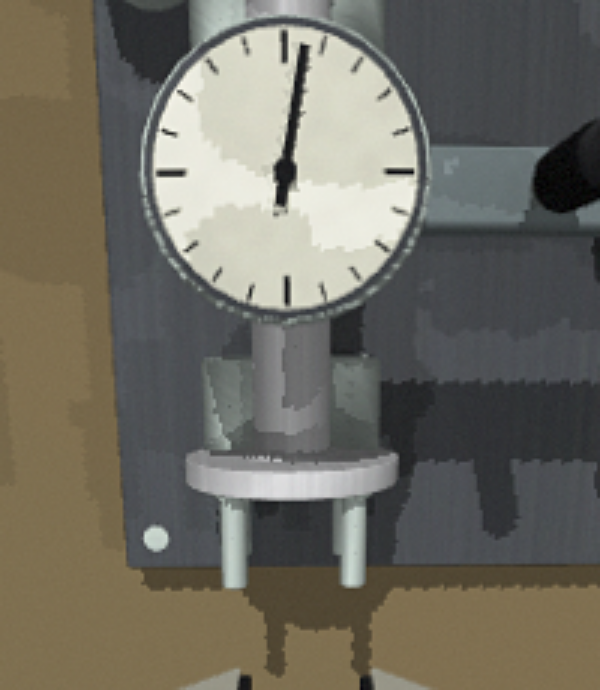

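I've used 11 pictures, so from here I rely on numbers. The needle now reads 4.87: past the high spot and falling. Pins are again at ±45° (columns 235 and 353). Next cycle with pin 3.

```bash
python3 -m crank '[{"linear":[3,-2.5,0],"delta_rot":[0,0,0],"fingers":0.25},{"linear":[3.5,0,0],"delta_rot":[0,0,0],"fingers":0.25},{"linear":[3.5,0,0],"delta_rot":[0,0,0],"fingers":0.25},{"linear":[2.8,0,0],"delta_rot":[0,0,0],"fingers":0.25},{"linear":[1.7,0,0],"delta_rot":[0,0,0],"fingers":0.25}]'
python3 -m crank '[{"linear":[0,0,0],"delta_rot":[0,0,0],"fingers":0.14},{"linear":[0,0,0],"delta_rot":[0,0,0],"fingers":0.14},{"linear":[-0.3,0.26,0],"delta_rot":[0,0,0],"fingers":0.14},{"linear":[-0.25,0.29,0],"delta_rot":[0,0,0],"fingers":0.14},{"linear":[-0.2,0.31,0],"delta_rot":[0,0,0],"fingers":0.14}]'
python3 -m crank '[{"linear":[-0.15,0.32,0],"delta_rot":[0,0,0],"fingers":0.14},{"linear":[-0.1,0.33,0],"delta_rot":[0,0,0],"fingers":0.14},{"linear":[-0.05,0.34,0],"delta_rot":[0,0,0],"fingers":0.14},{"linear":[-0.02,0.34,0],"delta_rot":[0,0,0],"fingers":0.14},{"linear":[0.02,0.35,0],"delta_rot":[0,0,0],"fingers":0.14}]'
python3 -m crank '[{"linear":[0.06,0.34,0],"delta_rot":[0,0,0],"fingers":0.14},{"linear":[0.09,0.33,0],"delta_rot":[0,0,0],"fingers":0.14},{"linear":[0.13,0.32,0],"delta_rot":[0,0,0],"fingers":0.14},{"linear":[0.17,0.31,0],"delta_rot":[0,0,0],"fingers":0.14},{"linear":[0.19,0.28,0],"delta_rot":[0,0,0],"fingers":0.14}]'
python3 -m crank '[{"linear":[0.23,0.26,0],"delta_rot":[0,0,0],"fingers":0.14},{"linear":[0.25,0.24,0],"delta_rot":[0,0,0],"fingers":0.14},{"linear":[0,0,0],"delta_rot":[0,0,0],"fingers":0.14},{"linear":[0,0,0],"delta_rot":[0,0,0],"fingers":0.25},{"linear":[-0.5,-0.13,0],"delta_rot":[0,0,0],"fingers":0.25}]'
python3 -m crank '[{"linear":[-3,-0.5,0],"delta_rot":[0,0,0],"fingers":0.25},{"linear":[-3.3,-0.5,0],"delta_rot":[0,0,0],"fingers":0.25},{"linear":[-4,-0.5,0],"delta_rot":[0,0,0],"fingers":0.25},{"linear":[-3.77,-0.5,0],"delta_rot":[0,0,0],"fingers":0.25},{"linear":[0,0,0],"delta_rot":[0,0,0],"fingers":0.25}]'
cat >> h.py <<'E'
def pins():
    "front pins: bright columns in rows just before the tips (y=-128), plane z=98"
    c=capture("wrist");x=np.arange(-50,50,.25)
    im=cv2.cvtColor(c["image"],cv2.COLOR_BGR2GRAY)
    S=0
    for y in np.linspace(-132,-118,8):
        m=proj(c,F(p,np.c_[x,0*x+y,0*x+98])).astype(np.float32)
        S=S+cv2.remap(im,m[:,:1],m[:,1:],cv2.INTER_LINEAR)[:,0].astype(float)/8
    b=S>110
    e=np.flatnonzero(np.diff(b.astype(int)));print("edges x",x[e].tolist())
E
python3 - <<'E'
from h import *
look("pics/w8.png");pins()
E
```

```text
time: 15.2
tool_pos: [458.6, -93.8, 113.1]
tcp_rot: [-1.693, 1.565, 2.761]
contact_force: [-0.8, -0.5, 0.0]
grip_width: 23.0
time: 15.7
tool_pos: [468.6, -96.6, 124.9]
tcp_rot: [-1.603, 1.57, 2.852]
contact_force: [-6.2, 1.1, 4.1]
grip_width: 13.1
time: 16.2
tool_pos: [485.7, -101.2, 127.4]
tcp_rot: [1.612, 1.57, -0.217]
contact_force: [-2.6, 0.3, 2.2]
grip_width: 13.0
time: 16.7
tool_pos: [500.8, -105.1, 120.5]
tcp_rot: [2.861, 1.571, 1.033]
contact_force: [-2.6, 0.4, 2.4]
grip_width: 12.5
time: 17.2
tool_pos: [504.2, -106.0, 120.7]
tcp_rot: [-2.225, 1.571, 2.23]
contact_force: [0.1, -0.8, -1.1]
grip_width: 21.8
time: 17.7
tool_pos: [486.6, -101.5, 267.4]
tcp_rot: [1.483, 1.559, -0.345]
contact_force: [-0.1, 0.2, 0.3]
grip_width: 23.1
needle (np.float64(2.870057876831691), np.float32(62.514034), np.float32(212.42331)) fix [   2.8 -122.3  262.6] t 17.8
edges x [-48.75, -28.0, -18.75, 17.5, 27.0]
```

Readings at 90° steps are 6.77, 4.87 and 2.87, so the mean is about 4.82, the amplitude about 1.93, and the spindle is now about 1.5° short of the low spot. Two more 90° cycles follow.

```bash
python3 -m crank '[{"linear":[3,-2.5,0],"delta_rot":[0,0,0],"fingers":0.25},{"linear":[3.5,0,0],"delta_rot":[0,0,0],"fingers":0.25},{"linear":[3.5,0,0],"delta_rot":[0,0,0],"fingers":0.25},{"linear":[2.8,0,0],"delta_rot":[0,0,0],"fingers":0.25},{"linear":[1.5,0,0],"delta_rot":[0,0,0],"fingers":0.25}]'
python3 -m crank '[{"linear":[0,0,0],"delta_rot":[0,0,0],"fingers":0.14},{"linear":[0,0,0],"delta_rot":[0,0,0],"fingers":0.14},{"linear":[-0.3,0.26,0],"delta_rot":[0,0,0],"fingers":0.14},{"linear":[-0.25,0.29,0],"delta_rot":[0,0,0],"fingers":0.14},{"linear":[-0.2,0.31,0],"delta_rot":[0,0,0],"fingers":0.14}]'
python3 -m crank '[{"linear":[-0.15,0.32,0],"delta_rot":[0,0,0],"fingers":0.14},{"linear":[-0.1,0.33,0],"delta_rot":[0,0,0],"fingers":0.14},{"linear":[-0.05,0.34,0],"delta_rot":[0,0,0],"fingers":0.14},{"linear":[-0.02,0.34,0],"delta_rot":[0,0,0],"fingers":0.14},{"linear":[0.02,0.35,0],"delta_rot":[0,0,0],"fingers":0.14}]'
python3 -m crank '[{"linear":[0.06,0.34,0],"delta_rot":[0,0,0],"fingers":0.14},{"linear":[0.09,0.33,0],"delta_rot":[0,0,0],"fingers":0.14},{"linear":[0.13,0.32,0],"delta_rot":[0,0,0],"fingers":0.14},{"linear":[0.17,0.31,0],"delta_rot":[0,0,0],"fingers":0.14},{"linear":[0.19,0.28,0],"delta_rot":[0,0,0],"fingers":0.14}]'
python3 -m crank '[{"linear":[0.23,0.26,0],"delta_rot":[0,0,0],"fingers":0.14},{"linear":[0.25,0.24,0],"delta_rot":[0,0,0],"fingers":0.14},{"linear":[0,0,0],"delta_rot":[0,0,0],"fingers":0.14},{"linear":[0,0,0],"delta_rot":[0,0,0],"fingers":0.25},{"linear":[-0.5,-0.13,0],"delta_rot":[0,0,0],"fingers":0.25}]'
python3 -m crank '[{"linear":[-3,-0.5,0],"delta_rot":[0,0,0],"fingers":0.25},{"linear":[-3.3,-0.5,0],"delta_rot":[0,0,0],"fingers":0.25},{"linear":[-4,-0.5,0],"delta_rot":[0,0,0],"fingers":0.25},{"linear":[-3.57,-0.5,0],"delta_rot":[0,0,0],"fingers":0.25},{"linear":[0,0,0],"delta_rot":[0,0,0],"fingers":0.25}]'
python3 - <<'E'
from h import *
look("pics/w9.png");pins()
E
```

```text
time: 18.35
tool_pos: [458.4, -93.7, 114.9]
tcp_rot: [-1.688, 1.564, 2.767]
contact_force: [0.8, 0.8, 0.5]
grip_width: 23.1
time: 18.85
tool_pos: [468.4, -96.5, 126.9]
tcp_rot: [-1.606, 1.569, 2.848]
contact_force: [-6.3, 2.3, 4.7]
grip_width: 13.1
time: 19.35
tool_pos: [485.6, -101.1, 129.6]
tcp_rot: [1.576, 1.57, -0.253]
contact_force: [-3.5, 0.6, 2.4]
grip_width: 12.8
time: 19.85
tool_pos: [500.7, -105.1, 122.5]
tcp_rot: [-3.05, 1.571, 1.405]
contact_force: [-3.3, 0.7, 2.8]
grip_width: 12.5
time: 20.35
tool_pos: [504.2, -106.0, 122.7]
tcp_rot: [2.871, 1.571, 1.043]
contact_force: [-0.2, 0.1, 0.4]
grip_width: 21.5
time: 20.85
tool_pos: [486.5, -101.5, 267.2]
tcp_rot: [1.483, 1.56, -0.346]
contact_force: [-0.1, -0.6, -0.5]
grip_width: 22.9
needle (np.float64(4.422885946515257), np.float32(78.23418), np.float32(212.42061)) fix [   2.7 -122.3  262.7] t 20.95
edges x [-48.75, -28.0, -18.75, 17.5, 26.75]
```

```bash
python3 - <<'E'
import h
from h import *
c=capture("wrist")
for n in ("w6","w7","w8","w9"):
    im=c["image"].copy();im[0:230,150:350]=cv2.resize(cv2.imread(f"pics/{n}.png"),(200,230),interpolation=cv2.INTER_AREA)
    d=dict(c);d["image"]=im;h.capture=lambda _:d
    # sub-pixel dial centre: white face blob
    g=cv2.cvtColor(im,cv2.COLOR_BGR2GRAY);cn,_=cv2.findContours((g[:120,190:300]>150).astype(np.uint8),cv2.RETR_EXTERNAL,cv2.CHAIN_APPROX_NONE)
    k=cv2.convexHull(max(cn,key=cv2.contourArea));e=cv2.fitEllipse(k);u=np.array(e[0])+[190,0]
    s=least_squares(lambda v:proj(d,F(p,[v[0],v[1],166]))[0]-u,[0,0]).x
    print(n,e[1],s.round(2),needle(166,c0=s)[0],needle(166,c0=s,rad=(.4,.85))[0])
E
```

```text
w6 (88.33206939697266, 94.54006958007812) [-3.   -1.19] 0.44609784753150683 0.44348677623680455
w7 (88.37486267089844, 94.49760437011719) [-2.62 -1.23] 4.8867445867677075 4.886408967264526
w8 (88.3565673828125, 94.54572296142578) [-2.5  -1.23] 2.9059532582588994 2.912338292747375
w9 (88.21104431152344, 94.61135864257812) [-2.44 -1.23] 4.465193504646816 4.465200663024607
```

The ball-on-eccentric geometry (−0.11 rad at the mid points) makes the four readings consistent. The high spot lies about 6.4° past a+360, so the last turn is 90 + 6.4°: one extra row of 2.4 mm across and 2.7 mm down.

```bash
python3 -m crank '[{"linear":[3,-2.5,0],"delta_rot":[0,0,0],"fingers":0.25},{"linear":[3.5,0,0],"delta_rot":[0,0,0],"fingers":0.25},{"linear":[3.5,0,0],"delta_rot":[0,0,0],"fingers":0.25},{"linear":[2.8,0,0],"delta_rot":[0,0,0],"fingers":0.25},{"linear":[1.5,0,0],"delta_rot":[0,0,0],"fingers":0.25}]'
python3 -m crank '[{"linear":[0,0,0],"delta_rot":[0,0,0],"fingers":0.14},{"linear":[0,0,0],"delta_rot":[0,0,0],"fingers":0.14},{"linear":[-0.3,0.26,0],"delta_rot":[0,0,0],"fingers":0.14},{"linear":[-0.25,0.29,0],"delta_rot":[0,0,0],"fingers":0.14},{"linear":[-0.2,0.31,0],"delta_rot":[0,0,0],"fingers":0.14}]'
python3 -m crank '[{"linear":[-0.15,0.32,0],"delta_rot":[0,0,0],"fingers":0.14},{"linear":[-0.1,0.33,0],"delta_rot":[0,0,0],"fingers":0.14},{"linear":[-0.05,0.34,0],"delta_rot":[0,0,0],"fingers":0.14},{"linear":[-0.02,0.34,0],"delta_rot":[0,0,0],"fingers":0.14},{"linear":[0.02,0.35,0],"delta_rot":[0,0,0],"fingers":0.14}]'
python3 -m crank '[{"linear":[0.06,0.34,0],"delta_rot":[0,0,0],"fingers":0.14},{"linear":[0.09,0.33,0],"delta_rot":[0,0,0],"fingers":0.14},{"linear":[0.13,0.32,0],"delta_rot":[0,0,0],"fingers":0.14},{"linear":[0.17,0.31,0],"delta_rot":[0,0,0],"fingers":0.14},{"linear":[0.19,0.28,0],"delta_rot":[0,0,0],"fingers":0.14}]'
python3 -m crank '[{"linear":[0.23,0.26,0],"delta_rot":[0,0,0],"fingers":0.14},{"linear":[0.25,0.24,0],"delta_rot":[0,0,0],"fingers":0.14},{"linear":[0.27,0.24,0],"delta_rot":[0,0,0],"fingers":0.14},{"linear":[0,0,0],"delta_rot":[0,0,0],"fingers":0.14},{"linear":[0,0,0],"delta_rot":[0,0,0],"fingers":0.25}]'
python3 -m crank '[{"linear":[-0.7,-0.3,0],"delta_rot":[0,0,0],"fingers":0.25},{"linear":[-3.3,-0.57,0],"delta_rot":[0,0,0],"fingers":0.25},{"linear":[-3.3,-0.5,0],"delta_rot":[0,0,0],"fingers":0.25},{"linear":[-4,-0.5,0],"delta_rot":[0,0,0],"fingers":0.25},{"linear":[-3.34,-0.5,0],"delta_rot":[0,0,0],"fingers":0.25}]'
python3 - <<'E'
from h import *
print(needle(166,c0=(-2.4,-1.2))[0]);look("pics/w10.png");pins();print(needle(166,c0=(-2.4,-1.2))[0])
E
```

```text
time: 21.55
tool_pos: [458.5, -93.8, 115.1]
tcp_rot: [-1.69, 1.565, 2.765]
contact_force: [1.0, 0.8, 0.8]
grip_width: 22.9
time: 22.05
tool_pos: [468.1, -96.4, 126.8]
tcp_rot: [-1.608, 1.569, 2.847]
contact_force: [-7.5, 1.1, 4.2]
grip_width: 13.1
time: 22.55
tool_pos: [485.0, -100.9, 129.9]
tcp_rot: [-1.543, 1.571, 2.912]
contact_force: [-2.1, 0.5, -1.3]
grip_width: 12.7
time: 23.05
tool_pos: [500.7, -105.1, 122.6]
tcp_rot: [1.869, 1.571, 0.04]
contact_force: [-3.2, 1.0, 0.5]
grip_width: 12.7
time: 23.55
tool_pos: [508.1, -107.1, 115.2]
tcp_rot: [1.603, 1.569, -0.225]
contact_force: [-0.1, 0.6, -0.4]
grip_width: 16.9
time: 24.05
tool_pos: [484.5, -100.9, 264.4]
tcp_rot: [1.525, 1.568, -0.304]
contact_force: [0.3, 0.7, 0.4]
grip_width: 23.1
0.4010181078933385
needle (np.float64(0.49832279616920827), np.float32(78.82355), np.float32(211.82304)) fix [   3.2 -122.4  264.5] t 24.2
edges x [-49.0, -25.75, -16.25, 20.0, 29.0]
0.4010637959898906
```

```bash
python3 -m crank '[{"linear":[-1,0,0],"delta_rot":[0,0,0],"fingers":0.25},{"linear":[0,0,0],"delta_rot":[0,0,0],"fingers":0.25},{"linear":[0,0,0],"delta_rot":[0,0,0],"fingers":0.25},{"linear":[0,0,0],"delta_rot":[0,0,0],"fingers":0.25},{"linear":[0,0,0],"delta_rot":[0,0,0],"fingers":0.25}]'
python3 - <<'E'
from h import *
pins();c=capture("wrist");im=c["image"]
g=cv2.cvtColor(im,cv2.COLOR_BGR2GRAY);cn,_=cv2.findContours((g[:120,190:300]>150).astype(np.uint8),cv2.RETR_EXTERNAL,cv2.CHAIN_APPROX_NONE)
e=cv2.fitEllipse(cv2.convexHull(max(cn,key=cv2.contourArea)));u=np.array(e[0])+[190,0]
s=least_squares(lambda v:proj(c,F(p,[v[0],v[1],166]))[0]-u,[0,0]).x;print(s,needle(166,c0=s)[0])
d=capture("side")["image"]
cv2.imwrite("pics/fin.png",np.hstack([cv2.resize(im,(400,300)),cv2.resize(d[100:300,100:366],(400,300))]))
E
```

```text
time: 24.8
tool_pos: [484.5, -100.8, 271.2]
tcp_rot: [-1.801, 1.57, 2.654]
contact_force: [0.8, -0.7, -0.4]
grip_width: 22.9
edges x [-48.75, -25.75, -16.25, 19.75, 29.0]
[-0.50173299 -0.87718442] 0.4533977065871873
```

View pics/fin.png

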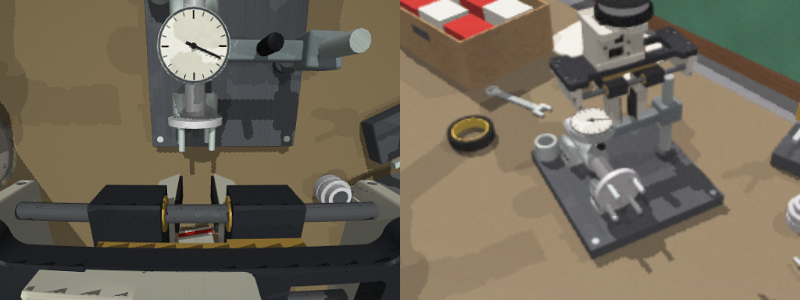

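The final picture shows the spindle seated and square, the gripper clear and the other things in place. The needle reads 0.453 past one turn, where the fit gave 0.457 for the high spot. I'm handing in.

```bash
python3 -c "
from plant import workorder
print(workorder.close_job())"
```

```text
the job is handed in; nothing more can be done
None
```

I lowered the indicator arm onto the bush, turned the spindle through its lowest and highest readings, and handed the job in at about 25 s. The spindle is seated, with the bush's high spot under the plunger by calculation.

- **Lowering:** The arm came down until the needle stood at about 0.95 turn. I first went slightly lower (about 11.7 mm in) and eased back up about 2 mm, because the reading could have meant 1.7 or 11.7 mm in. The highest reading was about 6.74 rad, roughly 10.7 of the 20 mm travel, so the plunger never neared the end.
- **Turning:** I led the pins loosely, fingers about 13 mm apart, in steps towards the column for about one and an eighth turns. The force peaked at about 9 N sideways. The downward force on a pin peaked at about 6 N (it tips at 11 N), and I measured no upward force over about 1.3 N on a pin.
- **Readings:** At 90° steps the needle read 6.73 (near the high), 4.89, 2.91 (near the low) and 4.47 rad. The fit to these put the high spot about 6° beyond the last step, so I turned that much further.
- **Last checks:** The needle reads 6.74 rad, as the fit predicted, and the pins moved the extra 6° to plan. The last picture shows the gripper touching nothing and nothing I can see there moved.

**Disagreements:** The four readings did not fit a plain sine until I allowed for the ball rolling on an offset ring (about 0.11 rad). The reading I took before turning fits the result less well, off by about 0.2 rad. I estimate the high spot is under the plunger to within 2–3°. The needle hardly moves there, so it can't confirm this more closely.

I viewed 12 pictures, two over the budget of 10.

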